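Put the weighing and sampling things away in their trays

ROBOT

A 7-joint arm with a two-finger parallel gripper is mounted at the origin on the work surface; the furniture and walls round the work are solid. World frame = base frame: x ahead of the robot, y to its left, z up, the work surface at z = 0. Lengths are in m, angles in rad, forces in N, time in s.
With the tool pointing down it reaches from about 0.4 to 0.875 m from the base axis. Payload 19.3 kg.
Tool frame: the origin (TCP) lies at the very end of the fingers, on their centre line; the grasp point (between the pads) lies 19 mm behind it; z points along the fingers, y is the line along which they close (so a half turn about z gives the same grasp; the last joint's range is limited). The gripper opens to 85 mm and grips with 20 to 120 N. Pads are 22 mm wide; open, the fingers measure 114 mm over their backs; the gripper's body (76 mm by 85 mm) begins 54 mm behind the grasp point. The pads swing forward as they close: fully open they stand 13 mm farther back than shut.
Start: joints at [1.153, 0.521, -0.036, 1.599, 0.021, 1.021, -0.113], TCP at [0.213, -0.588, 0.231] pointing down, gripper open.
Joint ranges: [-2.91, 2.91], [-0.3, 2.13], [-1.5, 1.42], [0.17, 2.43], [-1.26, 4.41], [0.16, 1.93], [-2.52, 2.52]. Speed limits (rad/s): [1.89, 1.89, 2.39, 2.39, 3.01, 3.01, 3.01].

INTERFACE

Orientations are given as [roll, pitch, yaw] about the fixed x, y, z axes, in that order (R = Rz(yaw) Ry(pitch) Rx(roll)).
In Python, from rig import manip, workorder, grab_frame, camera_model gives the robot as it stands (manip), with the cameras as plain functions and the job (workorder).
- The arm moves only by the tool shift_gripper, called after "Call:" in YAML: its name, and indented under it one key for each argument. Schema: {"type":"object","properties":{"segments":{"type":"object","properties":{"sx":{"type":"array","items":{"type":"number"},"minItems":1,"maxItems":10},"sy":{"type":"array","items":{"type":"number"},"minItems":1,"maxItems":10},"sz":{"type":"array","items":{"type":"number"},"minItems":1,"maxItems":10},"ax":{"type":"array","items":{"type":"number"},"minItems":1,"maxItems":10},"ay":{"type":"array","items":{"type":"number"},"minItems":1,"maxItems":10},"az":{"type":"array","items":{"type":"number"},"minItems":1,"maxItems":10},"jaw":{"type":"array","items":{"type":"number"},"minItems":1,"maxItems":10}},"additionalProperties":false,"required":["sx","sy","sz","ax","ay","az","jaw"]},"grip_force":{"type":"number"},"only":{"type":"string"},"quiet":{"type":"boolean"},"lines":{"type":"string"}},"required":["segments"],"additionalProperties":false}. segments is an object with one list for each field, all of the same length, 1 to 10, a row being the entries at one place: sx, sy, sz (the shift in shares of the most that a row can go, 1 being 62.5 mm), ax, ay, az (a rotation vector in parts of the range, where 1.0 means pi/2 rad), jaw (the finger opening in m); each row shifts and turns the commanded pose from where the row before left it, along the tool's axes as they then stand; what a row does not reach is not made up. A row lasts 1/8 s, in which the tool goes at most 0.0625 m and 0.188 rad, less where a joint would pass 70% of its speed; a pose out of reach is approached as far as the arm can. The fingers move at their own pace and stop on an object; grip_force is the grip in N (left out, the last holds). Time passes only in rows, so rows that do not move let the fingers close. The tool returns the time, the measured TCP pose, the force, the opening and the grip force at its end. only (a regular expression) keeps the lines of the reply that match it, lines (a string "A,B") keeps lines A to B, and quiet returns only ok. Shift and turn numbers lie between -1 and 1, and a call with a number outside is refused. Input that does not fit is refused with a message, and nothing moves.
- manip.state(): the state, without advancing time (a new reading comes with each control period).
- grab_frame(name): name is "scene" or "side" or "wrist"; returns the picture (480x640x3 uint8, red, green, blue); there is no depth.
- camera_model(name): a dict with "fx", "fy", "cx", "cy" (pixels), "T" (4x4, takes a point from camera to world coordinates). Camera axes: x right, y up, looking along -z (the intrinsics and any distortion apply to the point x, -y, -z); pixel columns grow to the right and rows downward; lengths in m; the calibration is good to about 2 mm. A picture is of the moment at which its call begins: read the wrist's pose just before it. camera_model takes no time and is no camera call; for the wrist camera it gives the pose at the moment of the call.
- workorder.hand_in(): hands the job in; it is judged then, once.
The state is a dict: "time": time; "joints": joint angles; "joint_velocities": joint speeds; "tau": joint torques, N m; "position": TCP position; "ee_rot": TCP orientation; "wrist_force": force on the tool from outside, world axes, zero at the start; "moment": the same for the moment, N m; "finger_gap": finger opening in m; "grip_force": force on a finger pad.
Only numpy, scipy, OpenCV 4.12 (cv2) and the standard library are available. Lean on these libraries where they do the work, as an engineer would, in place of code of your own. Each camera call takes 0.05 s, during which the arm holds its last target. There are 200 camera calls.

TASK

Put the mixed handful on the bench away by kind: the two sample jars in the deep box, one jar in each of its two equal bays; the large brass weight in the wide bay and the small brass weight in the narrow bay of the low divided tray; and the rubber stamp in the small square tray. Stand everything upright on the tray floors, never let a glass jar tip over on the way, and leave the mortar and the tape roll where they are.

Things in the scene. Friction and masses are not known exactly. Their poses are not given: they have to be found in the camera images.
- jar_a: One of two like sample jars: glass cylinder, 46 mm across up to 79 mm high, with a tin lid (42 mm across) up to 86 mm, 0.11 kg, holding green leaves. Its origin is the centre of its underside; z is up. It stands upright on the table. Either jar may go in either bay.
- jar_b: The other sample jar, the same size as jar_a, holding reddish bits. Its origin is the centre of its underside; z is up. It stands upright on the table.
- large_weight: Large brass balance weight with a knob, 29 mm across, 36 mm high, about 0.1 kg; for grasping it is a plain upright cylinder of that size. Its origin is the centre of its underside; z is up.
- small_weight: Small brass balance weight with a knob, 18 mm across, 29 mm high, about 0.02 kg; for grasping it is a plain upright cylinder of that size. Its origin is the centre of its underside; z is up.
- stamp: Hand stamp of brown wood, 61 mm high: a foot 22 mm (x) by 52 mm (y) and 14 mm high, and on its middle a turned round handle 22 mm across from 14 mm up to 61 mm; grasp the handle. Its origin is the centre of its underside; z is up. It stands on its foot, at any yaw.
- jar_box: Deep box for the jars, 86 x 154 mm outside, walls 30 mm high. Fixed, grey moulded; walls 6 mm thick, inner floor 5 mm above the underside. Origin: centre of its underside; x across its depth, y along its length, z up; turned up to 0.35 rad. A divider at y = 0 makes two equal bays, 74 mm (x) by 68 mm (y) inside, centred at y = +37 and -37 mm.
- weight_tray: Low divided tray for the weights, 86 x 134 mm outside, walls 14 mm high. Fixed, grey moulded; walls 6 mm thick, inner floor 5 mm above the underside. Origin: centre of its underside; x across its depth, y along its length, z up; turned up to 0.35 rad. Two bays, 74 mm in x: the wide one, 72 mm in y, centred at y = +25 mm; the narrow one, 44 mm in y, at y = -39 mm.
- stamp_tray: Low square tray without a divider for the stamp, 86 x 86 mm outside, walls 14 mm high, 74 x 74 mm inside. Fixed, grey moulded; walls 6 mm thick, inner floor 5 mm above the underside. Origin: centre of its underside; x across its depth, y along its length, z up; turned up to 0.35 rad. 
- mortar: Bystander, loose: brass mortar, 85 mm across, 74 mm high. Its origin is the centre of its underside; z is up.
- tape_roll: Bystander, loose: roll of tape lying flat, 96 mm across, 48 mm high. Its origin is the centre of its underside; z is up.

How it is judged:
By the outcome, as a careful person would: the job done as asked, in the order asked, and still so for the second after the job is handed in, with the robot touching nothing.
It also fails if it takes over 144 s, if anything falls off the work surface, if the arm or the gripper's body presses on something with over 40 N, if the wrist force passes 120 N, or if a joint passes its speed limit or range.

## Working session

There is one attempt and no reset: what is moved stays moved. The work goes in short steps, Python scripts to look and compute and a tool call to move; the robot and the scene stay as the last step left them, time stands still between calls to the robot, and variables do not carry over. Pictures are saved under pics/ and viewed, at most 14 in all, crops included, and the job is handed in when it is done.

```bash
ls; mkdir -p pics; python3 - <<'E'
from rig import manip, workorder, grab_frame, camera_model
import cv2,numpy as np
s=manip.state();print(s)
for n in("scene","side","wrist"):
    m=camera_model(n);print(n,{k:(np.round(v,4).tolist() if k=="T" else v) for k,v in m.items()})
    cv2.imwrite(f"pics/{n}0.png",grab_frame(n)[:,:,::-1])
E
```

```text
pics
rig.py
{'time': 0.0, 'joints': array([ 1.15283151,  0.52202418, -0.03636114,  1.59999638,  0.0211851 ,
        1.02110131, -0.11277744]), 'joint_velocities': array([ 3.05510913e-05, -5.07264827e-04,  3.65085422e-05, -6.15480201e-04,
       -1.11381236e-03, -1.09088003e-03, -1.08091157e-03]), 'tau': array([ 4.70764353e-04, -9.27114415e+01,  1.98044904e+00, -3.69927120e+01,
        1.80597551e-02,  8.01047572e-03, -1.45140307e-04]), 'position': array([ 0.2128712 , -0.58727315,  0.23072318]), 'ee_rot': array([-3.14044874e+00,  5.22646283e-05,  3.47798693e-01]), 'wrist_force': array([ 0.05642188, -0.3425005 , -0.54781991]), 'moment': array([ 0.00585978, -0.02768572, -0.00126081]), 'grip_force': 0.0, 'finger_gap': 0.08519282334123851}
scene {'fx': 443.51530032646326, 'fy': 443.51530032646326, 'cx': 314.1552050039939, 'cy': 232.4193539256142, 'T': [[-0.7109, 0.3756, -0.5945, -0.2305], [-0.703, -0.4009, 0.5874, 0.7334], [-0.0177, 0.8356, 0.5491, 0.6995], [0.0, 0.0, 0.0, 1.0]]}
side {'fx': 539.8634305672554, 'fy': 539.8634305672554, 'cx': 318.9950787629801, 'cy': 227.7633928875158, 'T': [[-0.9998, 0.0032, 0.0209, 0.5022], [0.0147, -0.6074, 0.7943, 1.0895], [0.0152, 0.7944, 0.6072, 0.8298], [0.0, 0.0, 0.0, 1.0]]}
wrist {'fx': 359.91831584326303, 'fy': 359.91831584326303, 'cx': 321.77602337943114, 'cy': 234.1504784385986, 'T': [[0.341, 0.903, 0.2613, 0.279], [-0.94, 0.3276, 0.0948, -0.5636], [0.0, -0.278, 0.9606, 0.3735], [0.0, 0.0, 0.0, 1.0]]}
```

View pics/scene0.png

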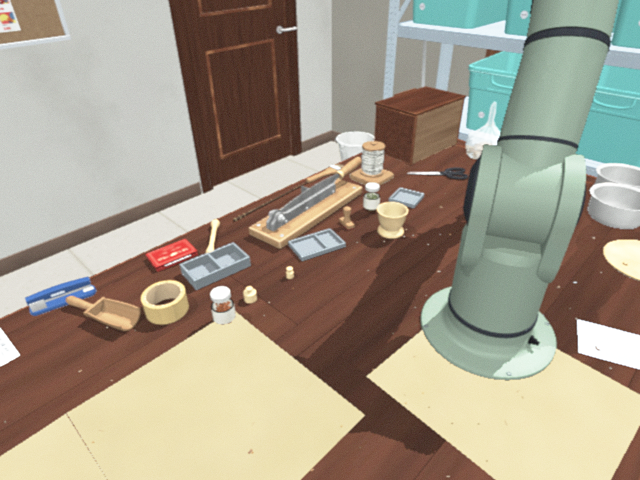

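View pics/side0.png

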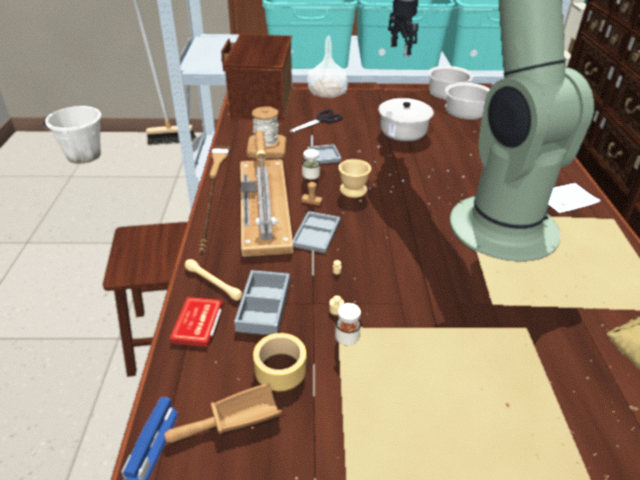

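The scene view shows the red jar at (222,305), the weights at (250,295) and (290,272), and the stamp at (347,217). The green jar is at (372,197), the stamp tray at (407,197), the weight tray at (317,244) and the jar box at (215,265). The side view shows the same layout, with the tape roll at (280,362) and the mortar at (354,178).

```bash
cat > h.py <<'E'
from rig import manip, workorder, grab_frame, camera_model
import numpy as np, cv2
from scipy.spatial.transform import Rotation as R
def ray(m,px,z):
    px=np.atleast_2d(np.asarray(px,float)); T=np.asarray(m["T"])
    d=np.c_[(px[:,0]-m["cx"])/m["fx"],-(px[:,1]-m["cy"])/m["fy"],-np.ones(len(px))]@T[:3,:3].T
    return T[:3,3]+d*((z-T[2,3])/d[:,2])[:,None]
def tool():
    s=manip.state(); return np.array(s["position"]),R.from_euler("xyz",s["ee_rot"])
def go(p,yaw=None):
    """translation in tool axes to p, and rz to reach yaw of tool (mod pi)"""
    q,r=tool(); v=r.inv().apply(np.array(p)-q); out=[np.round(v,4).tolist()]
    if yaw is not None:
        y=r.as_matrix()[:2,1]; cur=np.arctan2(y[1],y[0])  # heading of closing line
        d=(yaw-cur+np.pi/2)%np.pi-np.pi/2; out.append(("rz",round(-d,3)))
    return out
E
python3 - <<'E'
from h import *
S=camera_model("side");C=camera_model("scene")
for n,a,b,z in [("jarR_top",(348,311),(221,291),.086),("jarG_top",(311,155),(372,186),.086),("small",(337,267),(290,271),.015),("large",(337,307),(250,295),.018),("stamp_top",(312,185),(347,209),.061),("jarbox",(264,300),(215,263),.02),("wtray",(317,231),(317,243),.01),("stray",(325,153),(407,197),.01),("mortar",(354,165),(392,205),.07),("tape",(280,350),(165,290),.048)]:
    print(n,ray(S,a,z)[0].round(3),ray(C,b,z)[0].round(3))
E
```

```text
jarR_top [0.426 0.375 0.086] [0.419 0.372 0.086]
jarG_top [ 0.494 -0.213  0.086] [ 0.485 -0.22   0.086]
small [0.435 0.17  0.015] [0.432 0.166 0.015]
large [0.441 0.299 0.018] [0.43  0.293 0.018]
stamp_top [ 0.491 -0.1    0.061] [ 0.478 -0.1    0.061]
jarbox [0.593 0.28  0.02 ] [0.59 0.28 0.02]
wtray [0.479 0.03  0.01 ] [0.473 0.028 0.01 ]
stray [ 0.45  -0.359  0.01 ] [ 0.444 -0.354  0.01 ]
mortar [ 0.376 -0.188  0.07 ] [ 0.389 -0.192  0.07 ]
tape [0.552 0.437 0.048] [0.554 0.435 0.048]
```

The manual's scale: shifts go in shares of 62.5 mm and turns go in shares of pi/2 rad. Converting my numbers, -0.049 m is -0.784, 0.03 m is 0.48, 0.174 rad / 1.5708 = 0.1108.

Call:
shift_gripper:
  segments: {"sx": [0,0,0.48,0.48,0.48,0.48,0.48,0.48,0.48,0.48],"sy": [0,0,-0.784,-0.784,-0.784,-0.784,-0.784,-0.784,-0.784,-0.784],"sz": [0,0,-0.048,-0.048,-0.048,-0.048,-0.048,-0.048,-0.048,-0.048],"ax": [0,0,0,0,0,0,0,0,0,0],"ay": [0,0,0,0,0,0,0,0,0,0],"az": [0.1108,0.1108,0,0,0,0,0,0,0,0],"jaw": [0.085,0.085,0.085,0.085,0.085,0.085,0.085,0.085,0.085,0.085]}

```text
time: 1.4
position: [0.4538, -0.1939, 0.2555]
ee_rot: [3.141, -0.0, -0.0]
wrist_force: [0.7, -1.5, -0.0]
finger_gap: 0.0854
grip_force: 0.0
```

Call:
shift_gripper:
  segments: {"sx": [0,0],"sy": [0,0],"sz": [0,0],"ax": [0,0],"ay": [0,0],"az": [0,0],"jaw": [0.085,0.085]}

```text
time: 1.65
position: [0.4528, -0.196, 0.2551]
ee_rot: [3.141, 0.001, -0.0]
wrist_force: [-0.4, -0.4, -1.1]
finger_gap: 0.0849
grip_force: 0.0
```

```bash
cat > snap.py <<'E'
import sys,pickle
from h import *
n=sys.argv[1]
m=camera_model("wrist"); im=grab_frame("wrist")
pickle.dump((m,im),open(n+".pkl","wb")); cv2.imwrite(f"pics/{n}.png",im[:,:,::-1]); s=manip.state(); print(s["time"],s["position"].round(4),s["ee_rot"].round(4))
E
python3 snap.py w1
```

```text
1.7 [ 0.4525 -0.1965  0.2552] [ 3.1414e+00  6.0000e-04 -1.4000e-03]
```

View pics/w1.png

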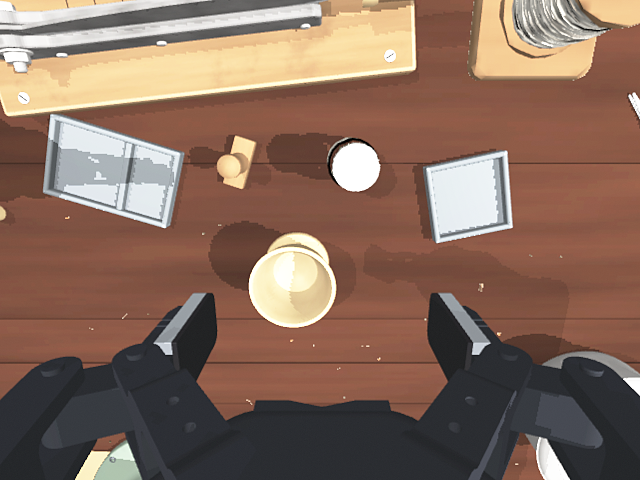

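The wrist view shows the weight tray with corners at about (53,114), (184,153), (168,229) and (44,195), with the narrow bay on its right. The stamp foot is at (239,163) and its handle top at (230,165). The jar lid is at (354,166), the stamp tray at (468,197) and the mortar at (293,285).

Converted, -0.059 m is -0.944.

Call:
shift_gripper:
  segments: {"sx": [0,0,0,0,0,0,0,0,0,0],"sy": [-0.944,-0.944,-0.944,-0.944,-0.944,-0.944,-0.944,-0.944,0,0],"sz": [0,0,0,0,0,0,0,0,0,0],"ax": [0,0,0,0,0,0,0,0,0,0],"ay": [0,0,0,0,0,0,0,0,0,0],"az": [0,0,0,0,0,0,0,0,0,0],"jaw": [0.085,0.085,0.085,0.085,0.085,0.085,0.085,0.085,0.085,0.085]}

```text
time: 2.95
position: [0.4536, 0.275, 0.255]
ee_rot: [3.141, 0.0, -0.002]
wrist_force: [-0.1, -0.6, 0.7]
finger_gap: 0.085
grip_force: 0.0
```

```bash
python3 snap.py w2
```

```text
3.0 [0.4538 0.2747 0.2551] [ 3.1408e+00  1.0000e-04 -2.6000e-03]
```

View pics/w2.png

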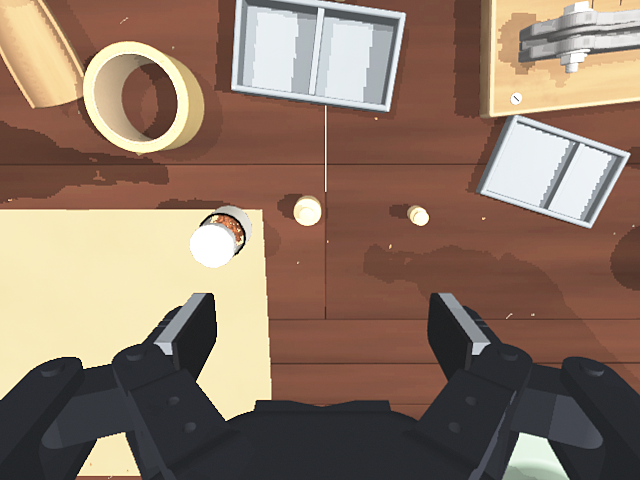

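The second wrist view shows the red jar's lid at (213,246), the large weight at (308,211) and the small weight at (419,216). The jar box corners are (233,92), (390,111) and (406,12), with the fourth at the frame's edge. The tape roll is at (140,97), with a scoop beside it.

```bash
cat > meas.py <<'E'
import pickle
from h import *
m1,i1=pickle.load(open("w1.pkl","rb"));m2,i2=pickle.load(open("w2.pkl","rb"))
def blob(im,box,lo,hi):
    x0,y0,x1,y1=box; k=cv2.inRange(cv2.cvtColor(im,cv2.COLOR_RGB2HSV)[y0:y1,x0:x1],lo,hi)
    c=max(cv2.findContours(k,0,2)[0],key=cv2.contourArea); (u,v),r=cv2.minEnclosingCircle(c)
    M=cv2.moments(c); return np.array([M["m10"]/M["m00"]+x0,M["m01"]/M["m00"]+y0]),(u+x0,v+y0),r,cv2.minAreaRect(c)
def rep(n,m,im,box,lo,hi,z):
    c,e,r,q=blob(im,box,lo,hi); p=ray(m,[c,e,(e[0]+r,e[1])],z); print(n,c.round(1),np.round(e,1),p[0].round(4),p[1].round(4),"diam",round(2*np.linalg.norm(p[2]-p[1]),4))
rep("lidG",m1,i1,(320,130,400,200),(0,0,200),(180,40,255),.086)
rep("lidR",m2,i2,(180,215,242,275),(0,0,220),(180,25,255),.086)
rep("large",m2,i2,(285,185,340,240),(15,40,170),(35,255,255),.018)
rep("small",m2,i2,(400,195,440,235),(15,40,170),(35,255,255),.015)
rep("stamp top",m1,i1,(205,130,270,200),(8,60,140),(30,255,255),.02)
print("stamp handle top",ray(m1,(230,165),.061)[0].round(4)); f=ray(m1,[(234,136),(256,139),(243,190),(222,186)],.014);print("foot",f.mean(0).round(4),np.linalg.norm(np.roll(f,-1,0)-f,axis=1).round(4))
d=f[3]-f[0]; print("stamp long axis",np.arctan2(d[1],d[0]).round(3))
def tray(n,m,px,z):
    p=ray(m,px,z); e=np.linalg.norm(np.roll(p,-1,0)-p,axis=1)  # order: tl,tr,br,bl ; y local = right->left
    y=(p[0]-p[1]+p[3]-p[2]); x=(p[0]-p[3]+p[1]-p[2])
    print(n,p.mean(0).round(4),"sides",e.round(4),"yaw by y",(np.arctan2(y[1],y[0])-np.pi/2).round(3),"by x",np.arctan2(x[1],x[0]).round(3))
tray("wtray1",m1,[(53,114),(184,153),(168,229),(44,195)],.014)
tray("wtray2",m2,[(514,116),(629,154),(592,228),(478,194)],.014)
tray("stray",m1,[(424,166),(507,151),(512,228),(436,243)],.014)
tray("box",m2,[(236,-1),(406,12),(390,111),(233,92)],.03)
print("mortar",ray(m1,(292,287),.074).round(3),"tape",ray(m2,(130,97),.048).round(3))
E
python3 meas.py
```

```text
lidG [355.8 166.9] [356. 167.] [ 0.4928 -0.2257  0.086 ] [ 0.4927 -0.2258  0.086 ] diam 0.0418
lidR [211.7 245.7] [212.2 244.2] [0.4231 0.3744 0.086 ] [0.4245 0.3739 0.086 ] diam 0.0423
large [302.2 206. ] [306.1 208.9] [0.4456 0.2951 0.018 ] [0.4425 0.291  0.018 ] diam 0.0308
small [412.8 212.4] [418. 215.] [0.4377 0.1751 0.015 ] [0.4348 0.1692 0.015 ] diam 0.0244
stamp top [236.7 162.2] [239.  161.5] [ 0.4911 -0.1088  0.02  ] [ 0.4919 -0.1112  0.02  ] diam 0.0553
stamp handle top [ 0.4921 -0.1119  0.061 ]
foot [ 0.4896 -0.1094  0.014 ] [0.0227 0.0554 0.0226 0.0541]
stamp long axis 2.835
wtray1 [0.4782 0.0243 0.014 ] sides [0.134  0.0862 0.1342 0.0869] yaw by y -0.289 by x -0.312
wtray2 [0.4785 0.0284 0.014 ] sides [0.1314 0.083  0.1362 0.0842] yaw by y -0.288 by x -0.298
stray [ 0.4524 -0.3563  0.014 ] sides [0.0866 0.0849 0.0843 0.0874] yaw by y 0.193 by x 0.22
box [0.5908 0.2788 0.03  ] sides [0.153  0.0852 0.1517 0.0781] yaw by y -0.091 by x -0.112
mortar [[ 0.376 -0.167  0.074]] tape [[0.553 0.449 0.048]]
```

```bash
python3 - <<'E'
import pickle,cv2,numpy as np
i1=pickle.load(open("w1.pkl","rb"))[1][:,:,::-1];i2=pickle.load(open("w2.pkl","rb"))[1][:,:,::-1]
z=lambda i,b:cv2.resize(i[b[1]:b[1]+b[3],b[0]:b[0]+b[2]],(400,300),interpolation=cv2.INTER_NEAREST)
cv2.imwrite("pics/crops.png",np.vstack([np.hstack([z(i1,(30,100,160,135)),z(i1,(200,125,80,75))]),np.hstack([z(i1,(410,140,120,112)),z(i2,(225,0,200,120))])]))
E
```

```text
(no output)
```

View pics/crops.png

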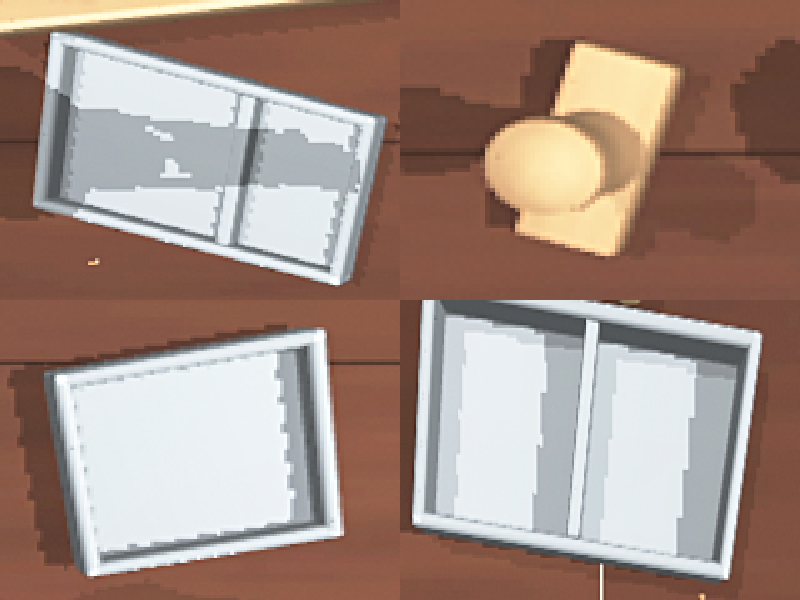

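Converted, -0.171 rad / 1.5708 = -0.1089.

Call:
shift_gripper:
  segments: {"sx": [0,0,0,0,0,0,0,0,0,0],"sy": [0,0,0,0,0,0,0,0,0,0],"sz": [0,0,0,0,0,0,0,0,0,0],"ax": [0,0,0,0,0,0,0,0,0,0],"ay": [0,0,0,0,0,0,0,0,0,0],"az": [-0.1089,-0.1089,-0.1089,-0.1089,-0.1089,-0.1089,-0.1089,-0.1089,0,0],"jaw": [0.07,0.07,0.07,0.07,0.07,0.07,0.07,0.07,0.07,0.07]}
  grip_force: 30

```text
time: 4.25
position: [0.4536, 0.2755, 0.2554]
ee_rot: [3.141, 0.0, 1.362]
wrist_force: [-0.0, -0.1, -0.7]
finger_gap: 0.0698
grip_force: 0.0
```

```bash
python3 - <<'E'
from h import *
print(manip.state()["joints"].round(2)); print(go([.424,.374,.04],-.2))
E
```

```text
[-0.17  0.4  -0.65  1.8   0.28  1.03 -1.13]
[[0.0903, -0.0494, 0.2153], ('rz', np.float64(-0.008))]
```

Converted, 0.055 m is 0.88, 0.045 m is 0.72.

Call:
shift_gripper:
  segments: {"sx": [0.72,0.72,0,0,0,0],"sy": [-0.4,-0.4,0,0,0,0],"sz": [0,0,0.88,0.88,0.56,0],"ax": [0,0,0,0,0,0],"ay": [0,0,0,0,0,0],"az": [0,0,0,0,0,0],"jaw": [0.07,0.07,0.07,0.07,0.07,0.07]}

```text
time: 5.0
position: [0.4215, 0.3736, 0.1086]
ee_rot: [-3.139, 0.003, 1.366]
wrist_force: [-0.5, 0.2, 0.6]
finger_gap: 0.07
grip_force: 0.0
```

```bash
python3 - <<'E'
from h import *
print(go([.424,.374,.04],-.2))
E
```

```text
[[0.0011, 0.0025, 0.0686], ('rz', np.float64(-0.005))]
```

Converted, 0.03 m is 0.48, 0.025 m is 0.4.

Call:
shift_gripper:
  segments: {"sx": [0.016,0,0,0,0,0,0,0],"sy": [0.032,0,0,0,0,0,0,0],"sz": [0.48,0.4,0.192,0,0,0,0,0],"ax": [0,0,0,0,0,0,0,0],"ay": [0,0,0,0,0,0,0,0],"az": [0,0,0,0,0,0,0,0],"jaw": [0.07,0.07,0.07,0.07,0.04,0.04,0.04,0.04]}
  grip_force: 30

```text
time: 6.0
position: [0.425, 0.3757, 0.0445]
ee_rot: [3.141, -0.001, 1.368]
wrist_force: [-1.7, -0.6, 8.0]
finger_gap: 0.0451
grip_force: 30.6
```

```bash
python3 - <<'E'
from h import *
print(go([.595,.316,.2]))
E
```

```text
[[-0.024, 0.1787, -0.1553]]
```

Converted, 0.045 m is 0.72, 0.044 m is 0.704.

Call:
shift_gripper:
  segments: {"sx": [0,0,0,-0.096,-0.096,-0.096,-0.096,0,0],"sy": [0,0,0,0.704,0.72,0.72,0.704,0,0],"sz": [-0.32,-0.64,-0.64,0,0,0,0,0,0],"ax": [0,0,0,0,0,0,0,0,0],"ay": [0,0,0,0,0,0,0,0,0],"az": [0,0,0,0,0,0,0,0,0],"jaw": [0.04,0.04,0.04,0.04,0.04,0.04,0.04,0.04,0.04]}

```text
time: 7.12
position: [0.5936, 0.316, 0.1444]
ee_rot: [-3.141, -0.001, 1.368]
wrist_force: [-0.3, 0.1, -0.8]
finger_gap: 0.0448
grip_force: 31.5
```

```bash
python3 - <<'E'
from h import *
print(go([.5955,.316,.051]))
E
python3 snap.py w3
```

```text
[[0.0003, 0.0019, 0.0934]]
7.175 [0.5933 0.3164 0.1443] [-3.1414e+00 -7.0000e-04  1.3688e+00]
```

View pics/w3.png

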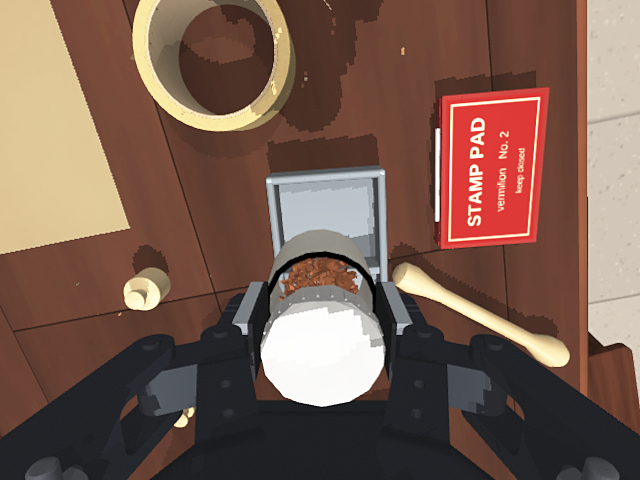

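The red jar is held upright over the box. The box's +y end rim corners are at (267,180) and (385,169), so I check them against the earlier estimate.

```bash
python3 - <<'E'
import pickle
from h import *
m,_=pickle.load(open("w3.pkl","rb")); p=ray(m,[(267,180),(385,169)],.03); print(p.round(4),np.linalg.norm(p[1]-p[0]))
d=(p[1]-p[0])/np.linalg.norm(p[1]-p[0]); print(np.arctan2(d[1],d[0])); mid=p.mean(0); n=np.array([d[1],-d[0],0]); print("bay+",mid+n*.040,"bay-",mid+n*.114)
E
```

```text
[[0.5625 0.3591 0.03  ]
 [0.6461 0.3499 0.03  ]] 0.0840614492747944
-0.11021525087132121
bay+ [0.59988627 0.3147328  0.03      ] bay- [0.59174685 0.2411818  0.03      ]
```

Converted, 0.03 m is 0.48, 0.005 m is 0.08.

Call:
shift_gripper:
  segments: {"sx": [0,0,0,0,0,0],"sy": [0.08,0,0,0,0,0],"sz": [0.48,0.48,0.32,0.128,0.064,0],"ax": [0,0,0,0,0,0],"ay": [0,0,0,0,0,0],"az": [0,0,0,0,0,0],"jaw": [0.04,0.04,0.04,0.04,0.04,0.04]}

```text
time: 7.92
position: [0.5992, 0.315, 0.0519]
ee_rot: [3.141, -0.001, 1.368]
wrist_force: [0.2, -0.0, -1.4]
finger_gap: 0.0452
grip_force: 31.5
```

Converted, 0.002 m is 0.032.

Call:
shift_gripper:
  segments: {"sx": [0,0],"sy": [0,0],"sz": [0.032,0],"ax": [0,0],"ay": [0,0],"az": [0,0],"jaw": [0.04,0.04]}

```text
time: 8.18
position: [0.5991, 0.3148, 0.0496]
ee_rot: [3.141, -0.0, 1.368]
wrist_force: [1.2, 0.4, -1.0]
finger_gap: 0.0448
grip_force: 31.5
```

Call:
shift_gripper:
  segments: {"sx": [0,0],"sy": [0,0],"sz": [0.016,0],"ax": [0,0],"ay": [0,0],"az": [0,0],"jaw": [0.04,0.04]}

```text
time: 8.43
position: [0.5992, 0.3152, 0.0495]
ee_rot: [3.141, -0.001, 1.368]
wrist_force: [-4.7, -2.2, 10.8]
finger_gap: 0.0451
grip_force: 32.4
```

Contact. Release and rise, then head for the green jar.

Converted, -0.05 m is -0.8, -0.03 m is -0.48.

Call:
shift_gripper:
  segments: {"sx": [0,0,0,0,0,0,0,0],"sy": [0,0,0,0,0,0,0,0],"sz": [0,0,0,-0.48,-0.8,-0.8,-0.8,0],"ax": [0,0,0,0,0,0,0,0],"ay": [0,0,0,0,0,0,0,0],"az": [0,0,0,0,0,0,0,0],"jaw": [0.055,0.065,0.065,0.07,0.07,0.07,0.07,0.07]}

```text
time: 9.43
position: [0.6002, 0.3157, 0.2323]
ee_rot: [3.137, -0.004, 1.367]
wrist_force: [0.6, 0.6, -0.4]
finger_gap: 0.0699
grip_force: 0.0
```

```bash
python3 - <<'E'
from h import *
print(go([.493,-.226,.2],-.2))
E
```

```text
[[-0.5523, 0.0043, 0.0302], ('rz', np.float64(-0.003))]
```

Converted, -0.055 m is -0.88, 0.02 m is 0.32.

Call:
shift_gripper:
  segments: {"sx": [-0.88,-0.88,-0.88,-0.88,-0.88,-0.88,-0.88,-0.88,-0.88,-0.88],"sy": [0,0,0,0,0,0,0,0,0,0.064],"sz": [0,0,0,0,0,0,0,0,0,0.32],"ax": [0,0,0,0,0,0,0,0,0,0],"ay": [0,0,0,0,0,0,0,0,0,0],"az": [0,0,0,0,0,0,0,0,0,0],"jaw": [0.07,0.07,0.07,0.07,0.07,0.07,0.07,0.07,0.07,0.07]}

```text
time: 10.68
position: [0.4917, -0.2267, 0.2085]
ee_rot: [3.14, 0.001, 1.368]
wrist_force: [0.7, 0.2, -0.4]
finger_gap: 0.0705
grip_force: 0.0
```

Call:
shift_gripper:
  segments: {"sx": [0,0,0],"sy": [0,0,0],"sz": [0.96,0.64,0],"ax": [0,0,0],"ay": [0,0,0],"az": [0,0,0],"jaw": [0.07,0.07,0.07]}

```text
time: 11.05
position: [0.4903, -0.2239, 0.1058]
ee_rot: [-3.137, -0.001, 1.368]
wrist_force: [-0.0, -0.5, 1.6]
finger_gap: 0.0698
grip_force: 0.0
```

```bash
python3 - <<'E'
from h import *
print(go([.493,-.226,.04],-.2))
E
python3 snap.py w4
```

```text
[[-0.0016, 0.0034, 0.0658], ('rz', np.float64(-0.003))]
11.1 [ 0.4915 -0.2242  0.1079] [-3.1395e+00 -8.0000e-04  1.3683e+00]
```

View pics/w4.png

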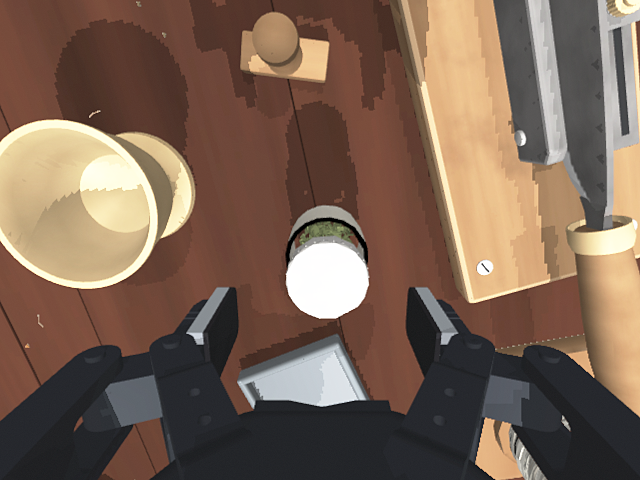

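The green jar's lid is at (328,279), near the finger centre line at about column 322, and the mortar is clear of the left finger. I check the lid by ray.

```bash
python3 - <<'E'
import pickle
from h import *
m,_=pickle.load(open("w4.pkl","rb")); print(ray(m,(328,278),.086)); print(go([*ray(m,(328,278),.086)[0][:2],.042]))
E
```

```text
[[ 0.49325038 -0.22367626  0.086     ]]
[[0.0008, 0.0017, 0.0659]]
```

Converted, 0.03 m is 0.48, 0.025 m is 0.4.

Call:
shift_gripper:
  segments: {"sx": [0,0,0,0,0,0,0,0],"sy": [0.032,0,0,0,0,0,0,0],"sz": [0.48,0.4,0.144,0,0,0,0,0],"ax": [0,0,0,0,0,0,0,0],"ay": [0,0,0,0,0,0,0,0],"az": [0,0,0,0,0,0,0,0],"jaw": [0.07,0.07,0.07,0.07,0.04,0.04,0.04,0.04]}
  grip_force: 30

```text
time: 12.1
position: [0.4944, -0.2254, 0.0454]
ee_rot: [3.14, 0.0, 1.368]
wrist_force: [-2.6, 0.2, 9.4]
finger_gap: 0.0454
grip_force: 30.5
```

Converted, -0.06 m is -0.96, -0.05 m is -0.8.

Call:
shift_gripper:
  segments: {"sx": [0,0,0,0,0],"sy": [0,0,0,0,0],"sz": [-0.32,-0.8,-0.96,-0.96,0],"ax": [0,0,0,0,0],"ay": [0,0,0,0,0],"az": [0,0,0,0,0],"jaw": [0.04,0.04,0.04,0.04,0.04]}

```text
time: 12.72
position: [0.4956, -0.2257, 0.2391]
ee_rot: [3.134, 0.002, 1.367]
wrist_force: [0.4, -0.1, -2.2]
finger_gap: 0.0451
grip_force: 31.4
```

```bash
python3 - <<'E'
from h import *
print(go([.591,.2415,.2]))
E
```

```text
[[0.4769, -0.0013, 0.0382]]
```

Converted, 0.055 m is 0.88, 0.04 m is 0.64.

Call:
shift_gripper:
  segments: {"sx": [0.48,0.88,0.88,0.88,0.88,0.88,0.88,0.88,0.64,0.352],"sy": [0,0,0,0,0,0,0,0,-0.016,0],"sz": [0,0,0,0,0,0,0,0,0,0],"ax": [0,0,0,0,0,0,0,0,0,0],"ay": [0,0,0,0,0,0,0,0,0,0],"az": [0,0,0,0,0,0,0,0,0,0],"jaw": [0.04,0.04,0.04,0.04,0.04,0.04,0.04,0.04,0.04,0.04]}

```text
time: 13.98
position: [0.5885, 0.2447, 0.2338]
ee_rot: [-3.141, -0.0, 1.37]
wrist_force: [-0.7, -0.4, -1.6]
finger_gap: 0.0447
grip_force: 31.4
```

Call:
shift_gripper:
  segments: {"sx": [0,0,0,0],"sy": [0,0,0,0],"sz": [0.64,0.64,0.32,0],"ax": [0,0,0,0],"ay": [0,0,0,0],"az": [0,0,0,0],"jaw": [0.04,0.04,0.04,0.04]}

```text
time: 14.48
position: [0.5886, 0.242, 0.1335]
ee_rot: [-3.14, 0.001, 1.368]
wrist_force: [0.2, -0.5, -1.1]
finger_gap: 0.0447
grip_force: 31.4
```

```bash
python3 - <<'E'
from h import *
print(go([.591,.2415,.0515]))
E
python3 snap.py w5
```

```text
[[0.0, 0.0026, 0.082]]
14.525 [0.5893 0.2424 0.1348] [-3.1415e+00 -2.0000e-04  1.3678e+00]
```

View pics/w5.png

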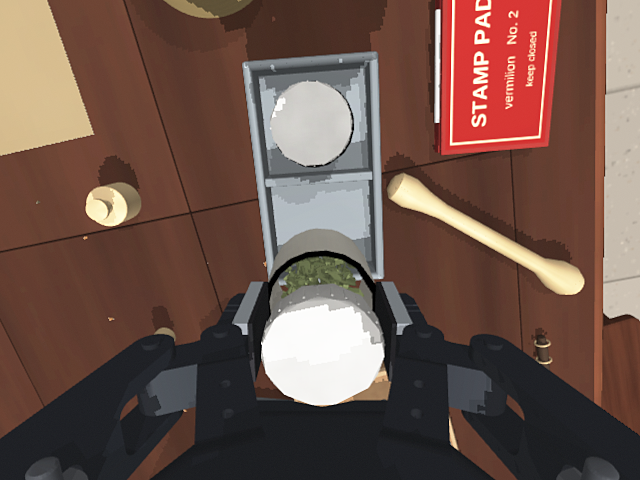

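The red jar stands upright in its bay, with its lid at (312,123). The divider is at row 180 and the -y bay below it is free, so I lower the green jar.

Converted, 0.03 m is 0.48, 0.015 m is 0.24.

Call:
shift_gripper:
  segments: {"sx": [0,0,0,0,0,0],"sy": [0.032,0,0,0,0,0],"sz": [0.48,0.48,0.24,0.08,0.032,0],"ax": [0,0,0,0,0,0],"ay": [0,0,0,0,0,0],"az": [0,0,0,0,0,0],"jaw": [0.04,0.04,0.04,0.04,0.04,0.04]}

```text
time: 15.28
position: [0.5915, 0.2421, 0.0531]
ee_rot: [3.141, -0.001, 1.368]
wrist_force: [-0.5, 0.7, -1.5]
finger_gap: 0.045
grip_force: 31.4
```

Converted, 0.001 m is 0.016.

Call:
shift_gripper:
  segments: {"sx": [0,0],"sy": [0,0],"sz": [0.016,0],"ax": [0,0],"ay": [0,0],"az": [0,0],"jaw": [0.04,0.04]}

```text
time: 15.52
position: [0.5912, 0.2418, 0.0515]
ee_rot: [3.141, -0.0, 1.368]
wrist_force: [-0.4, -0.9, -0.8]
finger_gap: 0.045
grip_force: 31.4
```

Call:
shift_gripper:
  segments: {"sx": [0,0],"sy": [0,0],"sz": [0.016,0],"ax": [0,0],"ay": [0,0],"az": [0,0],"jaw": [0.04,0.04]}

```text
time: 15.78
position: [0.5912, 0.242, 0.0505]
ee_rot: [3.141, -0.0, 1.368]
wrist_force: [-0.0, -0.5, 2.8]
finger_gap: 0.0448
grip_force: 31.5
```

Converted, -0.04 m is -0.64, -0.03 m is -0.48.

Call:
shift_gripper:
  segments: {"sx": [0,0,0,0,0,0,0],"sy": [0,0,0,0,0,0,0],"sz": [0,0,0,-0.48,-0.64,-0.64,0],"ax": [0,0,0,0,0,0,0],"ay": [0,0,0,0,0,0,0],"az": [0,0,0,0,0,0,0],"jaw": [0.055,0.065,0.065,0.065,0.06,0.06,0.06]}

```text
time: 16.65
position: [0.5923, 0.2426, 0.1633]
ee_rot: [3.138, -0.003, 1.368]
wrist_force: [-0.1, 0.1, -0.5]
finger_gap: 0.06
grip_force: 0.0
```

```bash
python3 - <<'E'
from h import *
print(go([.4415,.291,.15],-.2))
E
```

```text
[[0.017, -0.1575, 0.0128], ('rz', np.float64(-0.003))]
```

Converted, -0.053 m is -0.848, -0.052 m is -0.832.

Call:
shift_gripper:
  segments: {"sx": [0.08,0.096,0.096,0,0,0],"sy": [-0.832,-0.848,-0.848,0,0,0],"sz": [0,0,0,0.48,0,0],"ax": [0,0,0,0,0,0],"ay": [0,0,0,0,0,0],"az": [0,0,0,0,0,0],"jaw": [0.06,0.06,0.06,0.06,0.06,0.06]}

```text
time: 17.4
position: [0.4402, 0.2903, 0.1306]
ee_rot: [-3.141, -0.0, 1.367]
wrist_force: [0.3, 0.2, 0.3]
finger_gap: 0.0599
grip_force: 0.0
```

```bash
python3 snap.py w6; python3 - <<'E'
import pickle
from h import *
m,im=pickle.load(open("w6.pkl","rb"))
print(go([.4415,.291,.012])); 
cv2.imwrite("pics/w6c.png",cv2.resize(im[130:430,170:570],(800,600))[:,:,::-1])
E
```

```text
17.45 [0.4404 0.2904 0.1308] [ 3.1414e+00 -5.0000e-04  1.3669e+00]
[[0.0008, 0.001, 0.1188]]
```

View pics/w6c.png

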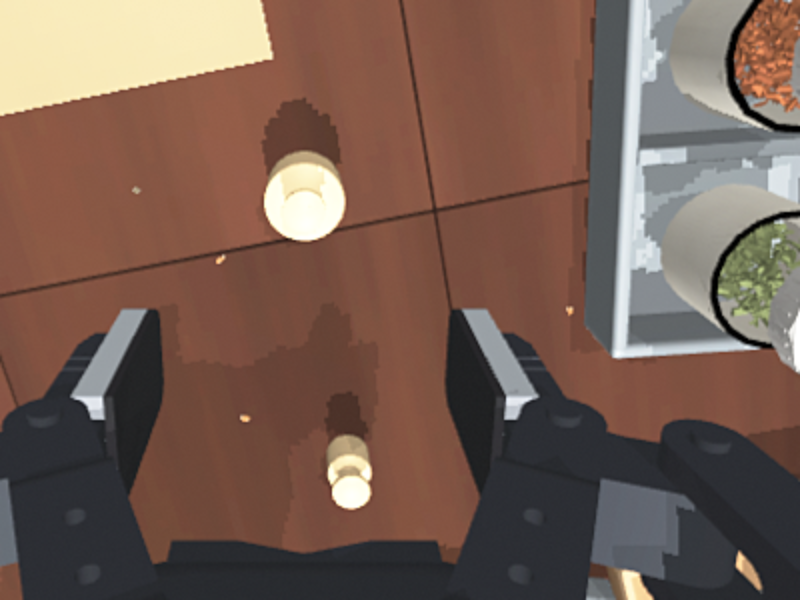

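Both jars stand upright in their bays. The large weight's body is at crop (305,197), which is full-frame (322.5,228.5), and the small weight's body is at crop (349,462), or (344.5,361).

```bash
python3 - <<'E'
import pickle
from h import *
m,_=pickle.load(open("w6.pkl","rb")); L=ray(m,[(322.5,228.5),(302,228.5),(343,228.5)],.013); S=ray(m,(344.5,361),.010)
print(L.round(4),S.round(4)); print(go([*L[0][:2],.010]))
E
```

```text
[[0.4405 0.2894 0.013 ]
 [0.4254 0.2925 0.013 ]
 [0.4555 0.2863 0.013 ]] [[0.4351 0.1707 0.01  ]]
[[-0.001, 0.0003, 0.1208]]
```

Converted, 0.05 m is 0.8, 0.04 m is 0.64.

Call:
shift_gripper:
  segments: {"sx": [-0.016,0,0,0,0,0,0,0,0,0],"sy": [0,0,0,0,0,0,0,0,0,0],"sz": [0.8,0.64,0.32,0.096,0,0,0,0,0,0],"ax": [0,0,0,0,0,0,0,0,0,0],"ay": [0,0,0,0,0,0,0,0,0,0],"az": [0,0,0,0,0,0,0,0,0,0],"jaw": [0.06,0.06,0.06,0.06,0.06,0.02,0.02,0.02,0.02,0.02]}
  grip_force: 25

```text
time: 18.7
position: [0.4401, 0.2896, 0.0152]
ee_rot: [3.14, -0.001, 1.368]
wrist_force: [-0.1, -1.5, 9.0]
finger_gap: 0.0279
grip_force: 24.0
```

Converted, -0.05 m is -0.8, -0.04 m is -0.64.

Call:
shift_gripper:
  segments: {"sx": [0,0,0,0],"sy": [0,0,0,0],"sz": [-0.32,-0.64,-0.8,0],"ax": [0,0,0,0],"ay": [0,0,0,0],"az": [0,0,0,0],"jaw": [0.02,0.02,0.02,0.02]}

```text
time: 19.2
position: [0.441, 0.2903, 0.1278]
ee_rot: [3.137, -0.004, 1.367]
wrist_force: [0.5, -0.5, -1.6]
finger_gap: 0.0279
grip_force: 25.3
```

```bash
python3 - <<'E'
from h import *
print(go([.486,.050,.02],-.295))
E
```

```text
[[-0.2267, 0.0922, 0.1074], ('rz', np.float64(0.091))]
```

Converted, -0.046 m is -0.736, 0.02 m is 0.32, 0.09 rad / 1.5708 = 0.0573.

Call:
shift_gripper:
  segments: {"sx": [-0.72,-0.72,-0.72,-0.72,-0.736,0,0,0,0],"sy": [0.288,0.288,0.288,0.304,0.304,0,0,0,0],"sz": [0,0,0,0,0,0.48,0.48,0.32,0],"ax": [0,0,0,0,0,0,0,0,0],"ay": [0,0,0,0,0,0,0,0,0],"az": [0,0,0,0,0,0.0573,0,0,0],"jaw": [0.02,0.02,0.02,0.02,0.02,0.02,0.02,0.02,0.02]}

```text
time: 20.32
position: [0.483, 0.0494, 0.0432]
ee_rot: [-3.139, 0.001, 1.278]
wrist_force: [1.4, -0.5, -1.1]
finger_gap: 0.0277
grip_force: 25.3
```

```bash
python3 - <<'E'
from h import *
print(go([.486,.050,.0202],-.295))
E
python3 snap.py w7
```

```text
[[0.0014, 0.0027, 0.023], ('rz', np.float64(0.002))]
20.375 [0.4837 0.0496 0.0441] [-3.1405e+00  4.0000e-04  1.2781e+00]
```

View pics/w7.png

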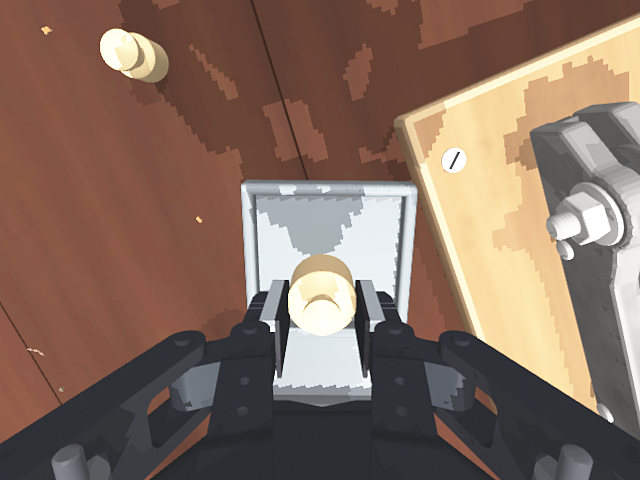

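The large weight is held over the middle of the wide bay; the tray rim is at columns 243 to 415 and the weight is at (322,300). I lower it now.

Converted, 0.015 m is 0.24, 0.006 m is 0.096.

Call:
shift_gripper:
  segments: {"sx": [0,0,0],"sy": [0.032,0,0],"sz": [0.24,0.096,0],"ax": [0,0,0],"ay": [0,0,0],"az": [0,0,0],"jaw": [0.02,0.02,0.02]}

```text
time: 20.75
position: [0.4858, 0.0489, 0.023]
ee_rot: [-3.141, 0.0, 1.278]
wrist_force: [0.0, -0.1, -1.3]
finger_gap: 0.0281
grip_force: 25.3
```

Converted, 0.0015 m is 0.024.

Call:
shift_gripper:
  segments: {"sx": [0,0],"sy": [0,0],"sz": [0.024,0],"ax": [0,0],"ay": [0,0],"az": [0,0],"jaw": [0.02,0.02]}

```text
time: 21.0
position: [0.4861, 0.0489, 0.022]
ee_rot: [3.141, -0.0, 1.278]
wrist_force: [0.2, 0.0, -0.7]
finger_gap: 0.0281
grip_force: 25.3
```

Call:
shift_gripper:
  segments: {"sx": [0,0],"sy": [0,0],"sz": [0.016,0],"ax": [0,0],"ay": [0,0],"az": [0,0],"jaw": [0.02,0.02]}

```text
time: 21.25
position: [0.486, 0.0489, 0.0208]
ee_rot: [3.142, -0.0, 1.278]
wrist_force: [0.1, -0.1, -0.9]
finger_gap: 0.0276
grip_force: 25.3
```

Converted, 0.001 m is 0.016.

Call:
shift_gripper:
  segments: {"sx": [0,0],"sy": [0,0],"sz": [0.016,0],"ax": [0,0],"ay": [0,0],"az": [0,0],"jaw": [0.02,0.02]}

```text
time: 21.5
position: [0.4861, 0.0489, 0.0202]
ee_rot: [3.141, 0.0, 1.278]
wrist_force: [-2.2, -1.7, 9.2]
finger_gap: 0.0285
grip_force: 26.3
```

Call:
shift_gripper:
  segments: {"sx": [0,0,0,0,0,0],"sy": [0,0,0,0,0,0],"sz": [0,0,-0.48,-0.8,-0.48,0],"ax": [0,0,0,0,0,0],"ay": [0,0,0,0,0,0],"az": [0,0,0,0,0,0],"jaw": [0.045,0.045,0.045,0.045,0.045,0.045]}

```text
time: 22.25
position: [0.4871, 0.0488, 0.1316]
ee_rot: [3.138, -0.001, 1.277]
wrist_force: [0.1, -0.3, -0.4]
finger_gap: 0.045
grip_force: 0.0
```

```bash
python3 - <<'E'
from h import *
print(go([.4348,.170,.06],-.295))
E
```

```text
[[0.1008, -0.0853, 0.0714], ('rz', np.float64(0.001))]
```

Call:
shift_gripper:
  segments: {"sx": [0.544,0.528,0.544,0,0,0,0],"sy": [-0.448,-0.448,-0.464,0,0,0,0],"sz": [0,0,0,0.48,0.48,0,0],"ax": [0,0,0,0,0,0,0],"ay": [0,0,0,0,0,0,0],"az": [0,0,0,0,0,0,0],"jaw": [0.045,0.045,0.045,0.045,0.045,0.045,0.045]}

```text
time: 23.12
position: [0.4338, 0.1703, 0.0702]
ee_rot: [-3.141, -0.0, 1.278]
wrist_force: [0.7, -0.9, 0.3]
finger_gap: 0.0453
grip_force: 0.0
```

```bash
python3 snap.py w8; python3 - <<'E'
import pickle
from h import *
m,im=pickle.load(open("w8.pkl","rb"))
k=cv2.inRange(cv2.cvtColor(im,cv2.COLOR_RGB2HSV),(12,35,140),(38,255,255)); k[:130]=0;k[400:]=0;k[:,:240]=0;k[:,400:]=0
c=max(cv2.findContours(k,0,2)[0],key=cv2.contourArea); x,y,w,h=cv2.boundingRect(c); print(x,y,w,h)
p=ray(m,[(x,y+h/2),(x+w,y+h/2),(x+w/2,y)],.014); print(p.round(4)); print(go([*p[:2].mean(0)[:2],.010]),go([.4348,.17,.01]))
E
```

```text
23.175 [0.4341 0.1703 0.0705] [ 3.1411e+00 -5.0000e-04  1.2776e+00]
308 235 31 19
[[0.428  0.1786 0.014 ]
 [0.4452 0.1734 0.014 ]
 [0.4383 0.1815 0.014 ]]
[[0.0062, 0.0007, 0.0605]] [[-0.0001, 0.0007, 0.0605]]
```

View pics/w8.png

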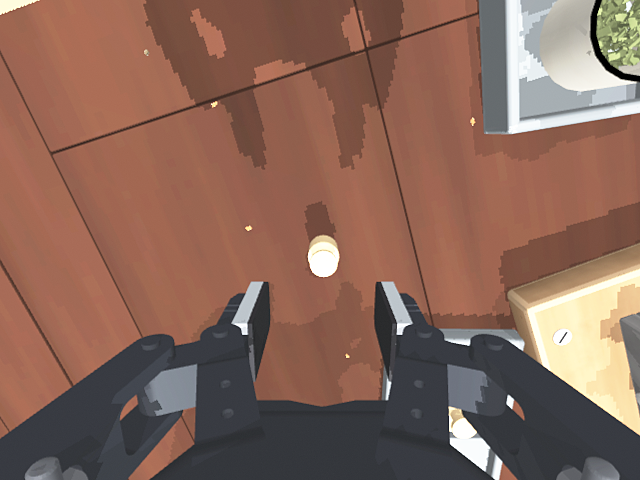

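The small weight spans columns 308 to 339 and rows 235 to 277, with its knob near (323,262). The mask caught only its far half, so I use the knob's height and the far edge.

```bash
python3 - <<'E'
import pickle
from h import *
m,im=pickle.load(open("w8.pkl","rb")); p=ray(m,(323.5,263),.027)[0]; q=ray(m,(323.5,235),.006)[0]-np.array([.29,.957,0])*.009
print(p,q); print(go([*((p+q)/2)[:2],.008]))
E
```

```text
[0.43467824 0.16979751 0.027     ] [0.43500873 0.17066105 0.006     ]
[[0.0001, 0.0007, 0.0625]]
```

Call:
shift_gripper:
  segments: {"sx": [0,0,0,0,0,0,0,0],"sy": [0.016,0,0,0,0,0,0,0],"sz": [0.56,0.288,0.08,0,0,0,0,0],"ax": [0,0,0,0,0,0,0,0],"ay": [0,0,0,0,0,0,0,0],"az": [0,0,0,0,0,0,0,0],"jaw": [0.045,0.045,0.045,0.045,0.01,0.01,0.01,0.01]}
  grip_force: 20

```text
time: 24.18
position: [0.4352, 0.17, 0.0125]
ee_rot: [3.141, -0.001, 1.278]
wrist_force: [-0.2, -0.5, 8.8]
finger_gap: 0.0168
grip_force: 20.3
```

Call:
shift_gripper:
  segments: {"sx": [0,0,0,0],"sy": [0,0,0,0],"sz": [-0.32,-0.64,-0.48,0],"ax": [0,0,0,0],"ay": [0,0,0,0],"az": [0,0,0,0],"jaw": [0.01,0.01,0.01,0.01]}

```text
time: 24.68
position: [0.4359, 0.17, 0.1039]
ee_rot: [3.138, -0.002, 1.277]
wrist_force: [0.8, -0.4, -0.8]
finger_gap: 0.017
grip_force: 19.7
```

```bash
python3 - <<'E'
from h import *
print(go([.468,-.011,.02],-.295))
E
```

```text
[[-0.1642, 0.0829, 0.0838], ('rz', np.float64(0.001))]
```

Converted, -0.041 m is -0.656, 0.03 m is 0.48.

Call:
shift_gripper:
  segments: {"sx": [-0.656,-0.656,-0.656,-0.656,0,0,0,0],"sy": [0.336,0.336,0.336,0.32,0,0,0,0],"sz": [0,0,0,0,0.48,0.48,0,0],"ax": [0,0,0,0,0,0,0,0],"ay": [0,0,0,0,0,0,0,0],"az": [0,0,0,0,0,0,0,0],"jaw": [0.01,0.01,0.01,0.01,0.01,0.01,0.01,0.01]}

```text
time: 25.68
position: [0.467, -0.0108, 0.0424]
ee_rot: [3.141, -0.0, 1.278]
wrist_force: [-0.4, 0.4, 0.0]
finger_gap: 0.0172
grip_force: 19.7
```

```bash
python3 - <<'E'
from h import *
print(go([.468,-.011,.0175],-.295))
E
python3 snap.py w9
```

```text
[[0.0001, 0.001, 0.0249], ('rz', np.float64(0.003))]
25.725 [ 0.4673 -0.0109  0.0427] [ 3.1407e+00 -3.0000e-04  1.2780e+00]
```

View pics/w9.png

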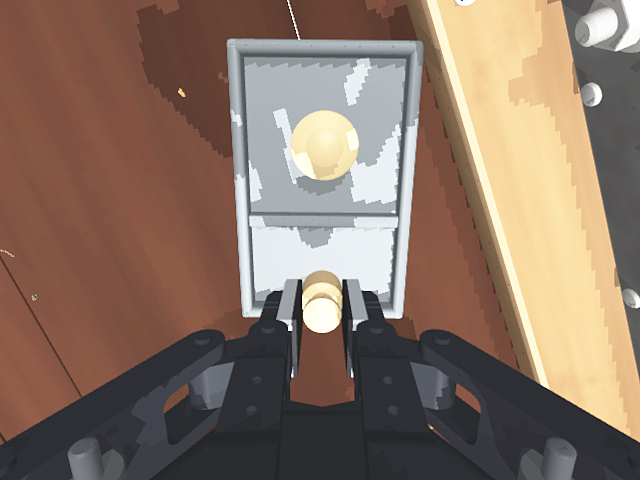

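The large weight stands in the wide bay at (324,146). The small weight is held over the narrow bay, which has its divider at row 220 and end-wall corners at (243,318) and (405,318). I check the bay centre before lowering.

```bash
python3 - <<'E'
import pickle
from h import *
m,im=pickle.load(open("w9.pkl","rb")); c=ray(m,[(243,318),(405,318)],.014); d=ray(m,[(322,214),(322,227)],.014)
e=c.mean(0);t=ray(m,[(228,41),(423,41)],.014).mean(0); print(c.round(4),np.linalg.norm(c[1]-c[0]),e.round(4),d.round(4),t.round(4),"len",np.linalg.norm(t-e)); print("bay",e+(t-e)/np.linalg.norm(t-e)*.028)
E
```

```text
[[ 0.4196 -0.0234  0.014 ]
 [ 0.5019 -0.0482  0.014 ]] 0.08597514742195274 [ 0.4607 -0.0358  0.014 ] [[0.476  0.0186 0.014 ]
 [0.4741 0.0124 0.014 ]] [0.4993 0.0909 0.014 ] len 0.13245638471841129
bay [ 0.46887471 -0.00902738  0.014     ]
```

Agrees within 2 mm.

The manual's scale: shifts go in shares of 62.5 mm and turns go in shares of pi/2 rad. Converting my numbers, 0.015 m is 0.24, 0.007 m is 0.112.

Call:
shift_gripper:
  segments: {"sx": [0.016,0,0,0],"sy": [0.016,0,0,0],"sz": [0.24,0.112,0.032,0],"ax": [0,0,0,0],"ay": [0,0,0,0],"az": [0,0,0,0],"jaw": [0.01,0.01,0.01,0.01]}

```text
time: 26.22
position: [0.468, -0.0104, 0.0177]
ee_rot: [-3.141, 0.0, 1.278]
wrist_force: [0.1, -1.0, -0.1]
finger_gap: 0.0168
grip_force: 19.7
```

Call:
shift_gripper:
  segments: {"sx": [0,0],"sy": [0,0],"sz": [0.016,0],"ax": [0,0],"ay": [0,0],"az": [0,0],"jaw": [0.01,0.01]}

```text
time: 26.48
position: [0.4684, -0.0104, 0.0172]
ee_rot: [3.141, -0.0, 1.278]
wrist_force: [-2.0, -0.4, 11.8]
finger_gap: 0.0169
grip_force: 21.0
```

Converted, -0.05 m is -0.8, -0.04 m is -0.64.

Call:
shift_gripper:
  segments: {"sx": [0,0,0,0,0,0],"sy": [0,0,0,0,0,0],"sz": [0,0,-0.48,-0.8,-0.64,0],"ax": [0,0,0,0,0,0],"ay": [0,0,0,0,0,0],"az": [0,0,0,0,0,0],"jaw": [0.035,0.035,0.035,0.045,0.045,0.045]}

```text
time: 27.22
position: [0.4694, -0.0107, 0.1391]
ee_rot: [3.137, -0.001, 1.277]
wrist_force: [-0.5, -0.7, -1.1]
finger_gap: 0.0449
grip_force: 0.0
```

```bash
python3 - <<'E'
from h import *
print(go([.491,-.110,.10],-.3))
E
```

```text
[[-0.0889, 0.0493, 0.0393], ('rz', np.float64(0.006))]
```

Converted, -0.045 m is -0.72, -0.044 m is -0.704.

Call:
shift_gripper:
  segments: {"sx": [-0.704,-0.72,0,0,0],"sy": [0.4,0.384,0,0,0],"sz": [0,0,0.64,0,0],"ax": [0,0,0,0,0],"ay": [0,0,0,0,0],"az": [0,0,0,0,0],"jaw": [0.05,0.05,0.05,0.05,0.05]}

```text
time: 27.85
position: [0.4894, -0.1089, 0.0973]
ee_rot: [-3.141, -0.0, 1.279]
wrist_force: [-0.5, -0.0, -1.2]
finger_gap: 0.0503
grip_force: 0.0
```

```bash
python3 snap.py w10; python3 - <<'E'
import pickle
from h import *
print(go([.491,-.110,.024])); print(camera_model("wrist")["T"][:3,3])
E
```

```text
27.9 [ 0.4897 -0.1091  0.0977] [ 3.1410e+00 -2.0000e-04  1.2791e+00]
[[-0.0005, 0.0015, 0.0737]]
[ 0.50976902 -0.04180681  0.24038167]
```

View pics/w10.png

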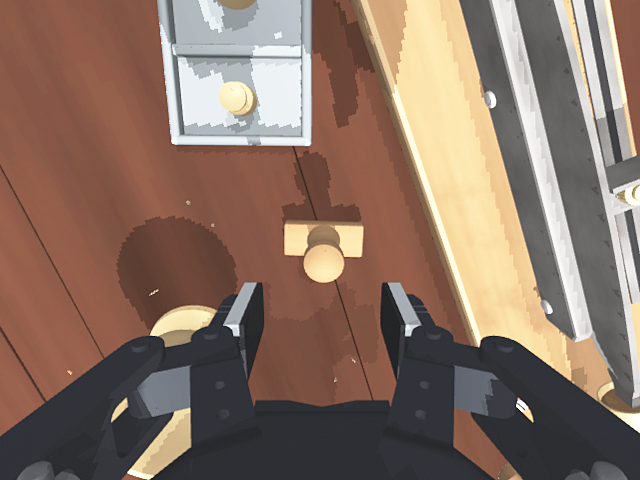

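The small weight stands upright in the narrow bay at (238,97). The stamp's foot is at (324,240) and its handle top at (324,262), centred between the fingers, and the mortar lies well clear.

```bash
python3 - <<'E'
import pickle
from h import *
m,im=pickle.load(open("w10.pkl","rb")); p=ray(m,(324,262),.052)[0];f=ray(m,[(285,222),(363,222),(363,258),(285,255)],.013); print(p,f.mean(0),np.linalg.norm(f[1]-f[0])); print(go([*((p+f.mean(0))/2)[:2],.024]))
E
```

```text
[ 0.4904621  -0.10967485  0.052     ] [ 0.49102155 -0.10862148  0.013     ] 0.05072397040591503
[[0.0002, 0.001, 0.0737]]
```

Converted, 0.04 m is 0.64, 0.022 m is 0.352.

Call:
shift_gripper:
  segments: {"sx": [0,0,0,0,0,0,0,0],"sy": [0.016,0,0,0,0,0,0,0],"sz": [0.64,0.352,0.128,0,0,0,0,0],"ax": [0,0,0,0,0,0,0,0],"ay": [0,0,0,0,0,0,0,0],"az": [0,0,0,0,0,0,0,0],"jaw": [0.05,0.05,0.05,0.05,0.01,0.01,0.01,0.01]}
  grip_force: 25

```text
time: 28.9
position: [0.4905, -0.1101, 0.0274]
ee_rot: [3.141, 0.0, 1.278]
wrist_force: [-2.5, 0.3, 8.7]
finger_gap: 0.0199
grip_force: 24.3
```

Call:
shift_gripper:
  segments: {"sx": [0,0,0,0,0],"sy": [0,0,0,0,0],"sz": [-0.32,-0.8,-0.96,-0.48,0],"ax": [0,0,0,0,0],"ay": [0,0,0,0,0],"az": [0,0,0,0,0],"jaw": [0.01,0.01,0.01,0.01,0.01]}

```text
time: 29.52
position: [0.4912, -0.1105, 0.189]
ee_rot: [3.138, 0.0, 1.277]
wrist_force: [0.2, 1.1, -1.2]
finger_gap: 0.0198
grip_force: 24.9
```

```bash
python3 - <<'E'
from h import *
print(go([.4515,-.356,.03],.2))
E
```

```text
[[-0.2464, 0.0325, 0.1592], ('rz', np.float64(-0.494))]
```

Converted, -0.056 m is -0.896, -0.05 m is -0.8, -0.165 rad / 1.5708 = -0.105.

Call:
shift_gripper:
  segments: {"sx": [-0.64,-0.8,-0.8,-0.8,-0.896,0,0,0,0,0],"sy": [0.08,0.112,0.112,0.112,0.112,0,0,0,0,0],"sz": [0,0,0,0,0,0.48,0.64,0.64,0,0],"ax": [0,0,0,0,0,0,0,0,0,0],"ay": [0,0,0,0,0,0,0,0,0,0],"az": [0,0,0,0,0,-0.105,-0.105,-0.105,0,0],"jaw": [0.01,0.01,0.01,0.01,0.01,0.01,0.01,0.01,0.01,0.01]}

```text
time: 30.78
position: [0.4512, -0.3551, 0.0777]
ee_rot: [3.141, 0.0, 1.769]
wrist_force: [0.2, 0.1, -0.5]
finger_gap: 0.02
grip_force: 25.0
```

```bash
python3 - <<'E'
from h import *
print(go([.4515,-.356,.0324],.2))
E
python3 snap.py w11
```

```text
[[-0.0009, 0.0001, 0.0453], ('rz', np.float64(-0.002))]
30.825 [ 0.4515 -0.3554  0.0782] [3.1406e+00 1.2000e-03 1.7697e+00]
```

View pics/w11.png

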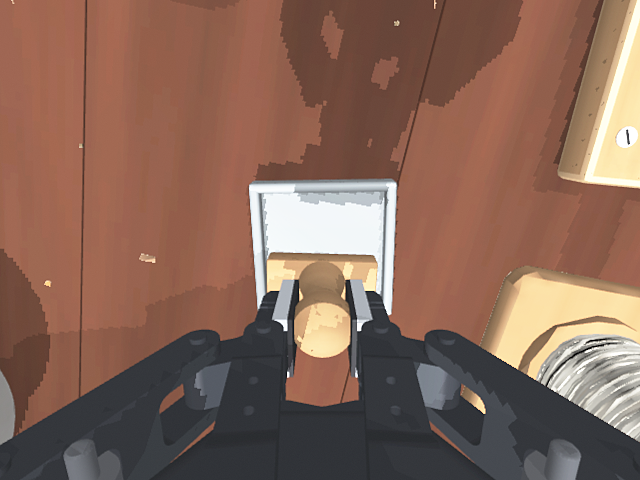

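The stamp is aligned over the square tray, whose far rim corners are at (250,184) and (396,181). I check the centre from these.

Converted, 0.025 m is 0.4, 0.012 m is 0.192.

```bash
python3 - <<'E'
import pickle
from h import *
m,im=pickle.load(open("w11.pkl","rb")); c=ray(m,[(250,184),(396,181)],.014); d=c[1]-c[0]; L=np.linalg.norm(d); d/=L; print(L,np.arctan2(d[1],d[0]),c.mean(0)+.043*np.array([d[1],-d[0],0]))
E
```

```text
0.08369452227913245 0.21906880685818864 [ 0.45289799 -0.35663211  0.014     ]
```

Call:
shift_gripper:
  segments: {"sx": [0,0,0,0],"sy": [0,0,0,0],"sz": [0.4,0.192,0.08,0],"ax": [0,0,0,0],"ay": [0,0,0,0],"az": [0,0,0,0],"jaw": [0.01,0.01,0.01,0.01]}

```text
time: 31.32
position: [0.451, -0.3552, 0.0352]
ee_rot: [3.141, 0.0, 1.772]
wrist_force: [0.2, -0.0, -0.6]
finger_gap: 0.02
grip_force: 24.9
```

Converted, 0.002 m is 0.032, -0.001 m is -0.016.

Call:
shift_gripper:
  segments: {"sx": [-0.016,0],"sy": [0.016,0],"sz": [0.032,0],"ax": [0,0],"ay": [0,0],"az": [0,0],"jaw": [0.01,0.01]}

```text
time: 31.58
position: [0.4522, -0.3561, 0.033]
ee_rot: [3.141, 0.0, 1.773]
wrist_force: [-0.4, -0.4, -0.4]
finger_gap: 0.0199
grip_force: 24.9
```

Call:
shift_gripper:
  segments: {"sx": [0,0],"sy": [0,0],"sz": [0.016,0],"ax": [0,0],"ay": [0,0],"az": [0,0],"jaw": [0.01,0.01]}

```text
time: 31.82
position: [0.4518, -0.3563, 0.0323]
ee_rot: [-3.141, 0.001, 1.772]
wrist_force: [-3.6, -0.3, 9.9]
finger_gap: 0.0196
grip_force: 25.0
```

Converted, -0.05 m is -0.8, -0.04 m is -0.64.

Call:
shift_gripper:
  segments: {"sx": [0,0,0,0,0,-0.8,0,0],"sy": [0,0,0,0,0,0,0,0],"sz": [0,0,-0.32,-0.8,-0.8,-0.64,0,0],"ax": [0,0,0,0,0,0,0,0],"ay": [0,0,0,0,0,0,0,0],"az": [0,0,0,0,0,0,0,0],"jaw": [0.04,0.045,0.045,0.045,0.045,0.045,0.045,0.045]}

```text
time: 32.83
position: [0.4615, -0.4032, 0.1914]
ee_rot: [3.141, -0.0, 1.773]
wrist_force: [0.5, 0.4, -1.1]
finger_gap: 0.0449
grip_force: 0.0
```

```bash
python3 snap.py w12; python3 - <<'E'
import pickle
from h import *
m,im=pickle.load(open("w12.pkl","rb")); hsv=cv2.cvtColor(im,cv2.COLOR_RGB2HSV)
u=lambda p:(lambda q:(m["cx"]+m["fx"]*q[0]/-q[2], m["cy"]-m["fy"]*q[1]/-q[2]))(np.asarray(m["T"])[:3,:3].T@(np.array(p)-np.asarray(m["T"])[:3,3]))
for p in([.452,-.356,.066],[.452,-.356,.019]): print(np.round(u(p)))
x,y=map(int,u([.452,-.356,.03])); k=cv2.inRange(hsv,(8,60,110),(30,255,255)); w=np.zeros_like(k); w[max(0,y-45):y+45,x-50:x+50]=1
c=max(cv2.findContours(k*w,0,2)[0],key=cv2.contourArea); print(cv2.boundingRect(c),cv2.contourArea(c)); b=cv2.boundingRect(c)
print(ray(m,[(b[0],b[1]+8),(b[0]+b[2],b[1]+8)],.019).round(4),ray(m,(b[0]+b[2]/2,b[1]+b[3]-11),.058).round(4))
S=camera_model("side"); im=grab_frame("side"); pickle.dump((S,im),open("side1.pkl","wb"))
i0=cv2.imread("pics/side0.png")[:,:,::-1]
for n,(a,b,c,d) in {"mortar":(335,155,375,200),"tape":(250,332,310,392)}.items(): print(n,"mean change",np.abs(im[b:d,a:c].astype(int)-i0[b:d,a:c]).mean().round(2))
E
```

```text
32.875 [ 0.4615 -0.4028  0.1909] [-3.1412e+00 -8.0000e-04  1.7736e+00]
[322. 161.]
[322. 157.]
(292, 141, 61, 33) 1566.5
[[ 0.4255 -0.355   0.019 ]
 [ 0.4764 -0.3445  0.019 ]] [[ 0.4526 -0.3579  0.058 ]]
mortar mean change 3.81
tape mean change 3.0
```

```bash
python3 - <<'E'
import pickle
from h import *
S,im=pickle.load(open("side1.pkl","rb")); i0=cv2.imread("pics/side0.png")[:,:,::-1]
for n,(a,b,c,d) in {"mortar":(335,155,375,200),"tape":(250,332,310,392)}.items():
    for i in(i0,im): 
        k=cv2.inRange(cv2.cvtColor(np.ascontiguousarray(i[b:d,a:c]),cv2.COLOR_RGB2HSV),(15,40,150),(35,255,255)); print(n,cv2.boundingRect(k))
k=cv2.inRange(cv2.cvtColor(im,cv2.COLOR_RGB2HSV),(0,0,200),(180,30,255))
for n,p in {"red":[.599,.315,.091],"green":[.591,.242,.091]}.items():
    q=np.asarray(S["T"])[:3,:3].T@(np.array(p)-np.asarray(S["T"])[:3,3]); x,y=S["cx"]+S["fx"]*q[0]/-q[2],S["cy"]+S["fy"]*q[1]/q[2]
    print(n,round(x),round(y),"white frac",(k[int(y)-4:int(y)+5,int(x)-6:int(x)+7]>0).mean())
    print(im[int(y)-1:int(y)+2,int(x)].tolist())
E
```

```text
mortar (3, 4, 34, 39)
mortar (3, 4, 34, 39)
tape (0, 0, 57, 60)
tape (0, 0, 57, 60)
red 258 287 white frac 1.0
[[255, 254, 254], [254, 254, 254], [254, 254, 254]]
green 265 262 white frac 1.0
[[254, 254, 254], [254, 254, 254], [254, 254, 254]]
```

The mortar and tape roll haven't moved, and both jar lids are at standing height in their bays.

```bash
python3 -c "
from rig import manip, workorder, grab_frame, camera_model
print(workorder.hand_in())"
```

```text
the job is handed in; nothing more can be done
None
```

The job is handed in at about 33 s: both jars, both weights and the stamp checked upright in their assigned places, with the mortar and tape roll unmoved; the judge's verdict was not shown.

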